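Sort the tested grow-garden pumps by their tags

ROBOT

A 6-joint arm with a two-finger parallel gripper is mounted at the origin on the work surface. World frame = base frame: x ahead of the robot, y to its left, z up, the work surface at z = 0. Lengths are in m, angles in rad, forces in N, time in s.
With the tool pointing down it reaches from about 0.375 to 0.975 m from the base axis. Payload 3.8 kg.
Tool frame: the origin (TCP) lies midway between the tips of the shut fingers; the grasp point (between the pads) lies 19 mm behind it; z points along the fingers, y is the line along which they close (so a half turn about z gives the same grasp; the last joint's range is limited). The gripper opens to 85 mm and grips with 20 to 120 N. Pads are 22 mm wide; open, the fingers measure 114 mm over their backs; the gripper's body (76 mm by 85 mm) begins 54 mm behind the grasp point. The pads swing forward as they close: fully open they stand 13 mm farther back than shut.
Start: joints at [1.104, 0.264, 1.604, -0, 1.274, -0.037], TCP at [0.281, 0.614, 0.207] pointing down, gripper open.
Joint ranges: [-2.63, 2.63], [-0.94, 2.18], [0.31, 2.57], [-1.31, 4.45], [0, 2.66], [-2.55, 2.55]. Speed limits (rad/s): [2.57, 2.57, 3.14, 3.14, 3.14, 3.14].

INTERFACE

Orientations are given as a rotation vector (axis times angle).
In Python, from workcell import * gives the robot as it stands. The module is installed in compiled form; this text tells all that it offers.
- The arm moves only by the tool apply_moves, never from a script. Its arguments are lists of equal length, an entry for each row: "fingers": the opening, from 0 (shut) to 1 (fully open); "travel": the shift along the tool's x, y, z normalised to -1 to 1, where 1 is 0.05 m, a list of three; "rotation": the turn, a rotation vector about the tool's x, y, z normalised to -1 to 1, where 1 is 6 degrees, a list of three. In form: {"fingers": [fingers, ...], "travel": [[dx, dy, dz], ...], "rotation": [[ax, ay, az], ...]}. A call has 1 to 12 rows; each row shifts and turns the commanded pose from where the row before left it, along the tool's axes as they then stand; what a row does not reach is not made up. A row lasts 1/10 s, in which the tool goes at most 50 mm and 8.59 degrees, less where a joint would pass 70% of its speed; a pose out of reach is approached as far as the arm can. A call with a number of a shift or a turn outside -1 to 1 is refused whole. A call with a gripper value outside its range is refused whole. The fingers move at their own pace and stop on an object; "newtons" is the grip in N (left out, the last holds). Time passes only in rows, so rows that do not move let the fingers close. It gives the time, the measured TCP pose, the force, the opening and the grip force at its end, in the units of the state.
- read_state(): the state, without advancing time (a new reading comes with each control period).
- read_camera(name): name is "scene" or "top"; returns a dict with "image" (400x640x3 uint8, red, green, blue), "fx", "fy", "cx", "cy" (pixels), "k1" (the pictures are not rectified: a ray, as slopes to the right and down, at radius r is drawn at 1 + k1 r^2 times it, then the intrinsics apply), "extrinsics" (4x4, takes a point from world to camera coordinates). Camera axes: x right, y down, z forward; pixel columns grow to the right and rows downward; lengths in m; the calibration is good to about 2 mm. A picture is of the moment at which its call begins. There is no depth.
- finish_job(): hands the job in; it is judged then, once.
Trained networks look in the newest picture that a camera, given by its name, has taken for a name from the list of things; names that differ only in an ending like _2 or _b are one class to them, and where a whole thing is asked for, a point or a joint stands for the part that bears it (a point fixed in the world has none). Each returns a list of dicts, best first, with "p" (0 to 1); they miss things now and then, are a little off and sometimes report something else, mostly with a low value. They report only what shows in the picture. A call takes as long as a camera call. They do not tell look-alikes from the thing itself.
- regions_of(camera, name): "mask" (400x640 bool, what is visible of it) and "bbox" ([left, top, width, height] in pixels, round what is visible of it).
- tip_of(camera, name): "location" ([column, row] in pixels: a listed point, or the origin of a listed thing).
The state is a dict: "time": time; "q": joint angles; "joint_vel": joint speeds; "joint_torque": joint torques, N m; "tool_pos": TCP position; "tcp_rot": TCP orientation; "wrist_force": force on the tool from outside, world axes, zero at the start; "torque": the same for the moment, N m; "width": opening from 0.0 (shut) to 1.0 (fully open); "grip_force": force on a finger pad.
Only numpy, scipy, OpenCV 4.12 (cv2) and the standard library are available. Lean on these libraries where they do the work, as an engineer would, in place of code of your own. Each camera call takes 0.05 s, during which the arm holds its last target. There are 200 camera calls.

TASK

The classroom's garden pumps have been tested: put the two green-tagged pumps (pass) into the rack with the green stop and the two red-tagged ones (reject) into the rack with the red stop. In each rack they stand upright, flat on the lane's floor and end to end, slid home so that the first touches the coloured stop and the second touches the first; set them in gently, without dropping or ramming them. Leave the yellow-tagged pump, the bottle and the cup where they are.

Things in the scene. Friction and masses are not known exactly. Their poses are not given: they have to be found in the camera images.
- pump_green_a: Loose pump housing with a green tag, a white box on a grey foot: 66 mm long (its x), 42 wide (its y), 46 high, 0.15 to 0.3 kg. green tag 36 x 34 mm on top, green patch on both short ends; a black stub (11 mm wide, 14 tall) stands on top, 22 mm to +x. Origin: centre of the underside, z up.
- pump_green_b: Loose pump housing with a green tag, a white box on a grey foot: 66 mm long (its x), 42 wide (its y), 46 high, 0.15 to 0.3 kg. green tag 36 x 34 mm on top, green patch on both short ends; a black stub (11 mm wide, 14 tall) stands on top, 22 mm to +x. Origin: centre of the underside, z up.
- pump_red_a: Loose pump housing with a red tag, a white box on a grey foot: 66 mm long (its x), 42 wide (its y), 46 high, 0.15 to 0.3 kg. red tag 36 x 34 mm on top, red patch on both short ends; a black stub (11 mm wide, 14 tall) stands on top, 22 mm to +x. Origin: centre of the underside, z up.
- pump_red_b: Loose pump housing with a red tag, a white box on a grey foot: 66 mm long (its x), 42 wide (its y), 46 high, 0.15 to 0.3 kg. red tag 36 x 34 mm on top, red patch on both short ends; a black stub (11 mm wide, 14 tall) stands on top, 22 mm to +x. Origin: centre of the underside, z up.
- pump_yellow: Loose pump housing with a yellow tag, a white box on a grey foot: 66 mm long (its x), 42 wide (its y), 46 high, 0.15 to 0.3 kg. yellow tag 36 x 34 mm on top, yellow patch on both short ends; a black stub (11 mm wide, 14 tall) stands on top, 22 mm to +x. Origin: centre of the underside, z up. Not tested yet: to be left where it is.
- rack_green: Fixed aluminium lane, 180 mm long (its x), 62 wide (its y). Floor top 6 mm up; 50 mm between the side walls, whose tops are 18 mm up. green stop, 34 mm tall, at the +x end, inner face at x = +76 mm; -x end open, green stripe. Pumps lie along the lane: the one at the stop has its centre at x = +43 mm, the next at -23 mm. Origin: centre of the underside, z up.
- rack_red: Fixed aluminium lane, 180 mm long (its x), 62 wide (its y). Floor top 6 mm up; 50 mm between the side walls, whose tops are 18 mm up. red stop, 34 mm tall, at the +x end, inner face at x = +76 mm; -x end open, red stripe. Pumps lie along the lane: the one at the stop has its centre at x = +43 mm, the next at -23 mm. Origin: centre of the underside, z up.
- bottle: Loose white nutrient bottle with a green cap, 44 mm diameter, 140 mm tall, upright. A bystander. Origin: centre of the underside.
- pod_cup: Loose black seed-pod cup, open at the top, rim 40 mm diameter, 50 mm tall. A bystander. Origin: centre of the underside.
Mind the look-alikes: they are no part of the job. Leave any blue, orange or purple look-alike of the pump_red_a alone.

How it is judged:
By the outcome, as a careful person would: the job done as asked, in the order asked, and still so for the second after the job is handed in, with the robot touching nothing.
It also fails if it takes over 72 s, if anything falls off the work surface, if the arm or the gripper's body presses on something with over 40 N, if the wrist force passes 120 N, or if a joint passes its speed limit or range.

## Working session

There is one attempt and no reset: what is moved stays moved. The work goes in short steps, Python scripts to look and compute and a tool call to move; the robot and the scene stay as the last step left them, time stands still between calls to the robot, and variables do not carry over. Pictures are saved under pics/ and viewed, at most 10 in all, crops included, and the job is handed in when it is done.

Besides the shell and the picture viewer there is one more tool, called by a JSON object that holds its "method" and its "body", one argument or row to a line. apply_moves: Moves the arm, as the interface text tells. Scaled input: -1 to 1 covers 0.05 m each way for a shift and 6 degrees each way for a turn. Its arguments: {"type":"object","properties":{"fingers":{"type":"array","items":{"type":"number"}},"travel":{"type":"array","items":{"type":"array","items":{"type":"number"}}},"rotation":{"type":"array","items":{"type":"array","items":{"type":"number"}}},"newtons":{"type":"number"}},"required":["fingers","travel","rotation"]}

```bash
mkdir -p pics; python3 - <<'E'
from workcell import *
import cv2
for c in("top","scene"):
    r=read_camera(c); cv2.imwrite(f"pics/{c}0.png",r["image"][:,:,::-1]); print(c,r["fx"],r["cx"],r["cy"],r["k1"],r["extrinsics"])
    for n in("pump_green_a","pump_red_a","pump_yellow","rack_green","rack_red"):
        print(n,[(round(d["p"],2),[round(float(v)) for v in d["location"]]) for d in tip_of(c,n)])
s=read_state();print(s)
E
```

```text
top 374.5523628326897 317.35933750427824 188.91385210526383 0.012980652754145143 [[ 0.02511462 -0.99927313  0.02867863 -0.02457807]
 [-0.98815598 -0.02915899 -0.15065695  0.6008756 ]
 [ 0.15138368 -0.02455527 -0.98817004  0.69248761]
 [ 0.          0.          0.          1.        ]]
pump_green_a [(0.72, [359, 267]), (0.65, [264, 273])]
pump_red_a [(0.93, [268, 172]), (0.85, [324, 145]), (0.75, [425, 136]), (0.68, [374, 117]), (0.67, [370, 174])]
pump_yellow [(0.64, [310, 225])]
rack_green [(0.58, [453, 228])]
rack_red [(0.72, [162, 220])]
scene 504.67420347492384 322.119163386779 202.04220536022711 -0.05563733515606116 [[-0.25960965  0.96562729 -0.01291376  0.13939598]
 [ 0.52820432  0.13078804 -0.83898432 -0.29074799]
 [-0.80845719 -0.22462953 -0.54400234  1.80294565]
 [ 0.          0.          0.          1.        ]]
pump_green_a [(0.73, [297, 180]), (0.64, [363, 204]), (0.53, [363, 186])]
pump_red_a [(0.83, [296, 233]), (0.8, [269, 211]), (0.7, [249, 244]), (0.63, [346, 229]), (0.6, [212, 229]), (0.28, [320, 198])]
pump_yellow [(0.95, [320, 199])]
rack_green [(0.94, [226, 186])]
rack_red [(0.84, [433, 212])]
{'time': 0.6, 'q': array([ 1.10408946e+00,  2.63864019e-01,  1.60395544e+00, -3.85256261e-05,
        1.27368364e+00, -3.68685175e-02]), 'joint_vel': array([ 6.84355467e-04, -2.29370018e-03,  6.97064221e-04,  2.38598616e-05,
        2.53455985e-03,  1.84598369e-04]), 'joint_torque': array([-1.26698837e-04, -5.14638197e+01, -3.67458415e+01, -3.58041370e-05,
        1.09169028e-03,  2.06814423e-05]), 'tool_pos': array([0.28129504, 0.61362279, 0.2074281 ]), 'tcp_rot': array([6.69972966e-01, 3.06926315e+00, 1.21825506e-04]), 'wrist_force': array([-1.00635725, -0.52841069, -0.04923844]), 'torque': array([-0.01797431, -0.03663913,  0.01205827]), 'grip_force': 0.0, 'width': 0.9973343281876453}
```

View pics/top0.png

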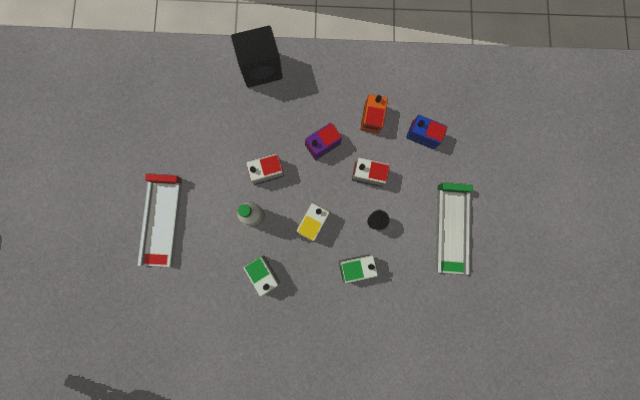

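View pics/scene0.png

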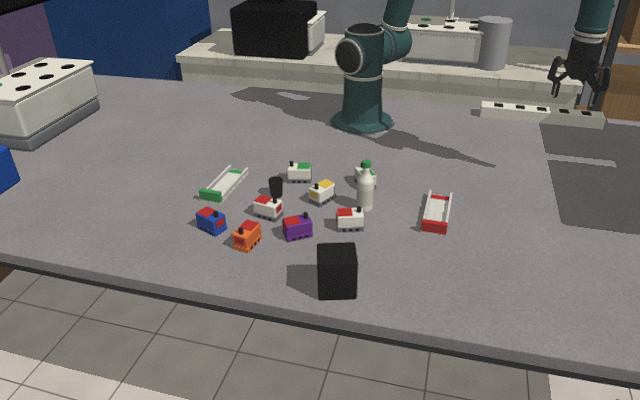

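```bash
python3 - <<'E'
import cv2
i=cv2.imread("pics/top0.png"); cv2.imwrite("pics/crop.png",cv2.resize(i[95:295,135:485],None,fx=2.28,fy=2.28,interpolation=cv2.INTER_CUBIC))
E
```

```text
(no output)
```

View pics/crop.png

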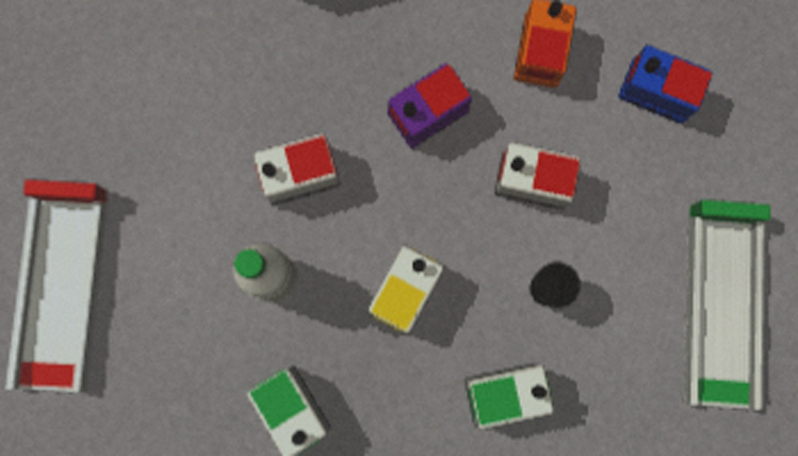

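Top picture: the red-tagged ones with white bodies are at (265,169) and (371,172). The purple (323,141), orange (374,114) and blue (427,131) ones are look-alikes, to be left alone; the crop confirms this. Green-tagged pumps are at (260,276) and (358,269), yellow at (313,222), the red rack at (160,221) and the green rack at (455,229). I'll rectify to metric planes and measure.

```bash
cat > h.py <<'E'
import numpy as np, cv2
from workcell import *
X0,Y0,S=0.36,0.42,1000. # ortho: col=(Y0-y)*S , row=(X1-x)*S
X1=0.86
def project(r,P):
    E=r["extrinsics"]; p=P@E[:3,:3].T+E[:3,3]; n=p[:,:2]/p[:,2:]
    n=n*(1+r["k1"]*(n**2).sum(1,keepdims=True))
    return n*[r["fx"],r["fy"]]+[r["cx"],r["cy"]]
def ortho(r,z,S=1000.,w=840,h=500):
    c,q=np.meshgrid(np.arange(w),np.arange(h))
    P=np.stack([X1-q.ravel()/S,Y0-c.ravel()/S,np.full(c.size,z)],1)
    m=project(r,P).astype(np.float32).reshape(h,w,2)
    return cv2.remap(r["image"],m[...,0],m[...,1],cv2.INTER_CUBIC)
def rects(mask,lo,hi):
    out=[]
    for k in cv2.findContours(mask.astype(np.uint8),cv2.RETR_EXTERNAL,cv2.CHAIN_APPROX_NONE)[0]:
        if lo<cv2.contourArea(k)<hi:
            b=cv2.boxPoints(cv2.minAreaRect(k)); (cx,cy)=b.mean(0)
            e=b[1]-b[0];f=b[2]-b[1]; 
            if np.hypot(*e)<np.hypot(*f): e,f=f,e
            az=np.degrees(np.arctan2(-e[0],-e[1]))
            out.append((X1-cy/1000,Y0-cx/1000,az%180,np.hypot(*e)+1,np.hypot(*f)+1))
    return out
def masks(o):
    h,s,v=[a.astype(int) for a in cv2.split(cv2.cvtColor(o,cv2.COLOR_RGB2HSV))]
    return dict(green=(h>40)&(h<85)&(s>110)&(v>60),red=((h<8)|(h>172))&(s>150)&(v>90),white=(s<50)&(v>165))
E
python3 - <<'E'
from h import *
r=read_camera("top"); E=r["extrinsics"]; print("cam",-E[:3,:3].T@E[:3,3])
o=ortho(r,.046); m=masks(o)
f=lambda L:[print("  ",np.round(t,4)) for t in L]
for c in("green","red"):
    print(c,"tags"); f(rects(m[c],600,2500))
print("white"); f(rects(m["white"],400,60000))
k=np.ones((5,5),np.uint8)
for c in("green","red"):
    print(c,"top=tag+white"); f(rects(cv2.morphologyEx((m[c]|m["white"]).astype(np.uint8),cv2.MORPH_CLOSE,k),1800,4500))
for z in(.034,.006):
    mm=masks(ortho(r,z)); print("z",z)
    for c in("green","red"): print(c); f(rects(mm[c],250,1600))
print("bright z18 racks"); f(rects(masks(ortho(r,.018))["white"],3000,20000))
cv2.imwrite("pics/ortho46.png",cv2.resize(o[:,:,::-1],(800,476)))
E
```

```text
cam [0.48954476 0.00996494 0.77552646]
green tags
   [ 0.4424  0.1034 33.6901 36.5008 34.0047]
   [ 4.460000e-01 -7.930000e-02  1.032405e+02  3.615750e+01  3.346630e+01]
   [ 0.4585 -0.2715 86.3086 43.106  18.4476]
   [ 0.6137 -0.2821 87.337  69.2518 15.5657]
red tags
   [ 0.4588  0.2946 88.1524 42.3978 17.3141]
   [ 0.6142  0.2975 88.4089 60.2271 14.2727]
   [ 0.6412 -0.1292 79.6951 36.8665 33.736 ]
   [6.47200e-01 8.64000e-02 1.08435e+02 3.64175e+01 3.32552e+01]
   [ 7.136000e-01 -2.830000e-02  1.243804e+02  3.731350e+01  3.492450e+01]
   [ 0.7284 -0.2464 68.1986 37.3963 34.7966]
   [ 7.536000e-01 -1.209000e-01  1.705377e+02  4.292170e+01  3.618140e+01]
white
   [ 0.4312  0.0965 33.6901 62.2944 38.7196]
   [ 0.4525 -0.1039 14.0363 39.3206 36.8953]
   [ 5.377000e-01 -1.000000e-04  1.534349e+02  6.226830e+01  3.901320e+01]
   [  0.5326  -0.2767 177.9905 131.0603  39.5026]
   [  0.522   -0.3033 177.3246 155.3456   5.9292]
   [  0.5239   0.2857 178.3153 156.227   41.3355]
   [  0.526    0.3223 178.2816 159.1089   6.1877]
   [  0.5269  -0.2497 176.9644 159.2549   5.9173]
   [ 0.6374  0.
[... 1100 characters left out ...]
00e-02  1.033925e+02  3.805930e+01  3.546510e+01]
   [ 0.4566 -0.2868 87.8789 45.2289 19.2838]
   [ 0.559  0.141 90.    25.    25.   ]
   [ 0.6205 -0.2981 87.3974 73.1981 16.257 ]
red
   [ 0.4572  0.3105 87.7974 44.5832 18.4102]
   [ 0.6209  0.3136 88.3153 64.0904 15.1409]
   [ 0.6493 -0.1369 79.6952 39.0132 35.4355]
   [6.559000e-01 9.040000e-02 1.084349e+02 3.863110e+01 3.515260e+01]
   [ 7.259000e-01 -3.040000e-02  1.248245e+02  3.936840e+01  3.651310e+01]
   [ 0.7417 -0.2606 68.9625 39.5543 36.3953]
   [ 7.684000e-01 -1.281000e-01  1.709097e+02  4.468440e+01  3.828580e+01]
bright z18 racks
   [  0.5344  -0.2876 177.9546 135.4143  41.26  ]
   [  0.5251   0.2963 178.2101 162.1089  42.7921]
```

View pics/ortho46.png

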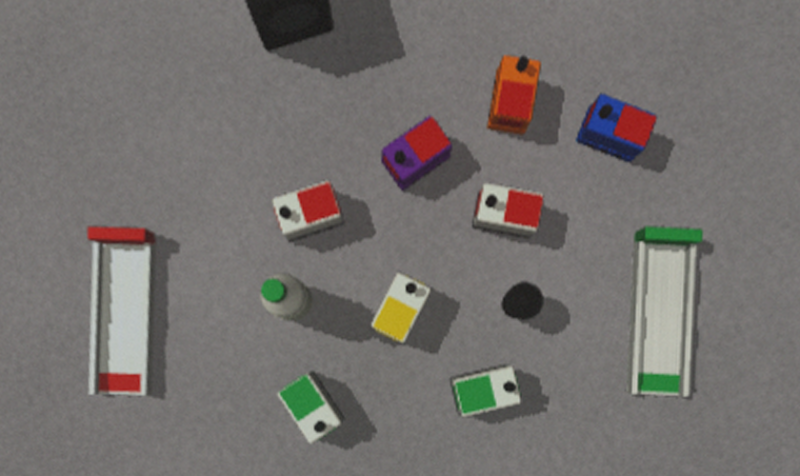

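```bash
cat >> h.py <<'E'
from scipy.spatial.transform import Rotation as Ro
def plan(x,y,z,az):
    s=read_state(); R=Ro.from_rotvec(s["tcp_rot"]).as_matrix(); p=np.array(s["tool_pos"])
    a=np.degrees(np.arctan2(R[1,0],R[0,0])); d=(az-a+180)%360-180
    A=np.radians(az); G=np.array([[np.cos(A),np.sin(A),0],[np.sin(A),-np.cos(A),0],[0,0,-1]])
    print("t %.2f"%s["time"],"pos",np.round(p,4),"az %.2f"%a,"zax",np.round(R[:,2],3),"F",np.round(s["wrist_force"],1),"w %.3f g %.1f"%(s["width"],s["grip_force"]))
    print("rotZ units total %.2f"%(-d/6),"then tool travel units",np.round(G.T@(np.array([x,y,z])-p)/.05,3))
E
python3 -c "
from h import *
plan(.4316,.0962,.16,213.7)"
```

```text
t 0.65 pos [0.2813 0.6136 0.2074] az 155.37 zax [ 0.  0. -1.] F [0.4 0.2 0. ] w 1.005 g 0.0
rotZ units total -9.72 then tool travel units [  3.241 -10.278   0.949]
```

{"method": "apply_moves", "body": {
  "fingers": [0.85,0.85,0.85,0.85,0.85,0.85,0.85,0.85,0.85,0.85],
  "travel": [
    [0,0,0],
    [0,0,0],
    [0,0,0],
    [0,0,0],
    [0,0,0],
    [0,0,0],
    [0,0,0],
    [0,0,0],
    [0,0,0],
    [0,0,0]
  ],
  "rotation": [
    [0,0,-0.972],
    [0,0,-0.972],
    [0,0,-0.972],
    [0,0,-0.972],
    [0,0,-0.972],
    [0,0,-0.972],
    [0,0,-0.972],
    [0,0,-0.972],
    [0,0,-0.972],
    [0,0,-0.972]
  ],
  "newtons": 40
}}

```text
time: 1.65
tool_pos: [0.2813, 0.6136, 0.2074]
tcp_rot: [-0.917, 3.005, 0.0]
wrist_force: [0.3, 0.5, -0.4]
width: 0.85
grip_force: 0.0
```

{"method": "apply_moves", "body": {
  "fingers": [0.85,0.85,0.85,0.85,0.85,0.85,0.85,0.85,0.85,0.85,0.85,0.85],
  "travel": [
    [0.27,-0.857,0.08],
    [0.27,-0.857,0.08],
    [0.27,-0.857,0.08],
    [0.27,-0.857,0.08],
    [0.27,-0.857,0.08],
    [0.27,-0.857,0.08],
    [0.27,-0.857,0.08],
    [0.27,-0.857,0.08],
    [0.27,-0.857,0.08],
    [0.27,-0.857,0.08],
    [0.27,-0.857,0.08],
    [0.27,-0.857,0.08]
  ],
  "rotation": [
    [0,0,0],
    [0,0,0],
    [0,0,0],
    [0,0,0],
    [0,0,0],
    [0,0,0],
    [0,0,0],
    [0,0,0],
    [0,0,0],
    [0,0,0],
    [0,0,0],
    [0,0,0]
  ]
}}

```text
time: 2.85
tool_pos: [0.4322, 0.0942, 0.1598]
tcp_rot: [-0.91, 3.005, -0.0]
wrist_force: [1.9, 0.4, 0.7]
width: 0.848
grip_force: 0.0
```

```bash
python3 -c "
from h import *
plan(.4316,.0962,.015,213.7)"
```

```text
t 2.85 pos [0.4322 0.0942 0.1598] az -146.29 zax [ 0.002  0.    -1.   ] F [1.9 0.4 0.7] w 0.848 g 0.0
rotZ units total 0.00 then tool travel units [-0.013  0.039  2.895]
```

{"method": "apply_moves", "body": {
  "fingers": [0.85,0.85,0.85,0.85,0.85,0.85,0.85,0.4,0.4,0.4,0.4],
  "travel": [
    [0,0,0.6],
    [0,0,0.6],
    [0,0,0.6],
    [0,0,0.6],
    [0,0,0.3],
    [0,0,0.2],
    [0,0,0],
    [0,0,0],
    [0,0,0],
    [0,0,0],
    [0,0,0]
  ],
  "rotation": [
    [0,0,0],
    [0,0,0],
    [0,0,0],
    [0,0,0],
    [0,0,0],
    [0,0,0],
    [0,0,0],
    [0,0,0],
    [0,0,0],
    [0,0,0],
    [0,0,0]
  ]
}}

```text
time: 3.95
tool_pos: [0.4334, 0.0961, 0.0159]
tcp_rot: [-0.91, 3.004, -0.001]
wrist_force: [-1.1, -1.1, 5.8]
width: 0.471
grip_force: 40.4
```

```bash
python3 -c "
from h import *
plan(.4316,.0962,.015,213.7)"
```

```text
t 3.95 pos [0.4334 0.0961 0.0159] az -146.30 zax [ 0.003  0.    -1.   ] F [-1.1 -1.1  5.8] w 0.471 g 40.4
rotZ units total 0.00 then tool travel units [0.028 0.021 0.019]
```

{"method": "apply_moves", "body": {
  "fingers": [0.4,0.4,0.4,0.4,0.4,0.4,0.4,0.4,0.4,0.4,0.4,0.4],
  "travel": [
    [0,0,-0.3],
    [0,0,-0.6],
    [0,0,-0.7],
    [0,0,-0.7],
    [0,0,-0.4],
    [0,0,-0.3],
    [0,0,0],
    [0,0,0],
    [0,0,0],
    [0,0,0],
    [0,0,0],
    [0,0,0]
  ],
  "rotation": [
    [0,0,0],
    [0,0,0],
    [0,0,0.604],
    [0,0,0.604],
    [0,0,0.604],
    [0,0,0.604],
    [0,0,0.604],
    [0,0,0.604],
    [0,0,0.604],
    [0,0,0.604],
    [0,0,0.604],
    [0,0,0.604]
  ]
}}

```text
time: 5.15
tool_pos: [0.431, 0.0959, 0.1639]
tcp_rot: [-0.074, -3.14, 0.0]
wrist_force: [0.3, -0.9, -2.6]
width: 0.472
grip_force: 41.4
```

```bash
python3 -c "
from h import *
plan(.571,-.2895,.12,177.5)"
```

```text
t 5.15 pos [0.431  0.0959 0.1639] az 177.30 zax [-0.001 -0.    -1.   ] F [ 0.3 -0.9 -2.6] w 0.472 g 41.4
rotZ units total -0.03 then tool travel units [-3.133 -7.578  0.878]
```

{"method": "apply_moves", "body": {
  "fingers": [0.4,0.4,0.4,0.4,0.4,0.4,0.4,0.4,0.4,0.4,0.4,0.4],
  "travel": [
    [-0.15,-0.38,0],
    [-0.3,-0.72,0],
    [-0.3,-0.72,0],
    [-0.3,-0.72,0],
    [-0.3,-0.72,0],
    [-0.3,-0.72,0.1],
    [-0.3,-0.72,0.1],
    [-0.3,-0.72,0.15],
    [-0.3,-0.72,0.15],
    [-0.3,-0.72,0.15],
    [-0.28,-0.72,0.15],
    [0,0,0.08]
  ],
  "rotation": [
    [0,0,0],
    [0,0,0],
    [0,0,0],
    [0,0,0],
    [0,0,0],
    [0,0,0],
    [0,0,0],
    [0,0,0],
    [0,0,0],
    [0,0,0],
    [0,0,0],
    [0,0,0]
  ]
}}

```text
time: 6.35
tool_pos: [0.5719, -0.294, 0.1191]
tcp_rot: [0.075, 3.14, -0.003]
wrist_force: [-1.1, -0.2, -2.8]
width: 0.472
grip_force: 41.7
```

{"method": "apply_moves", "body": {
  "fingers": [0.4,0.4],
  "travel": [
    [0,0,0],
    [0,0,0]
  ],
  "rotation": [
    [0,0,0],
    [0,0,0]
  ]
}}

```text
time: 6.55
tool_pos: [0.5704, -0.2885, 0.1197]
tcp_rot: [-0.07, -3.139, -0.002]
wrist_force: [-0.0, -0.9, -2.4]
width: 0.473
grip_force: 41.7
```

```bash
python3 -c "
from h import *
plan(.571,-.2895,.022,177.5)
r=read_camera('top'); o=ortho(r,.052+.1); cv2.imwrite('pics/held.png',cv2.resize(r['image'][140:300,400:520,::-1],None,fx=3.5,fy=3.5,interpolation=2))
"
```

```text
t 6.55 pos [ 0.5704 -0.2885  0.1197] az 177.46 zax [-0.002  0.001 -1.   ] F [-0.  -0.9 -2.4] w 0.473 g 41.7
rotZ units total -0.01 then tool travel units [-0.013 -0.019  1.954]
```

View pics/held.png

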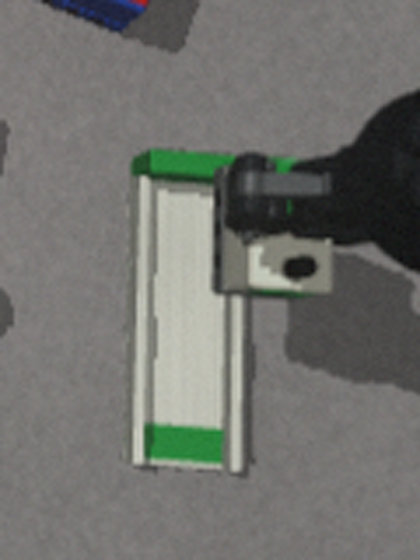

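{"method": "apply_moves", "body": {
  "fingers": [0.4,0.4,0.4,0.4,0.4,0.4,0.4],
  "travel": [
    [0,0,0.4],
    [0,0,0.5],
    [0,0,0.4],
    [0,0,0.3],
    [0,0,0.15],
    [0,0,0.05],
    [0,0,0]
  ],
  "rotation": [
    [0,0,0],
    [0,0,0],
    [0,0,0],
    [0,0,0],
    [0,0,0],
    [0,0,0],
    [0,0,0]
  ]
}}

```text
time: 7.3
tool_pos: [0.5717, -0.2896, 0.0309]
tcp_rot: [0.069, 3.14, -0.001]
wrist_force: [-0.7, 0.8, -2.5]
width: 0.479
grip_force: 41.7
```

```bash
python3 -c "
from h import *
plan(.571,-.2895,.022,177.5)
"
```

```text
t 7.30 pos [ 0.5717 -0.2896  0.0309] az 177.47 zax [ 0.001 -0.    -1.   ] F [-0.7  0.8 -2.5] w 0.479 g 41.7
rotZ units total -0.00 then tool travel units [0.014 0.002 0.178]
```

{"method": "apply_moves", "body": {
  "fingers": [0.4,0.4,0.4,0.4,0.4],
  "travel": [
    [0,0,0.05],
    [0,0,0.05],
    [0,0,0.04],
    [0,0,0.02],
    [0,0,0]
  ],
  "rotation": [
    [0,0,0],
    [0,0,0],
    [0,0,0],
    [0,0,0],
    [0,0,0]
  ]
}}

```text
time: 7.8
tool_pos: [0.5711, -0.2896, 0.0222]
tcp_rot: [-0.07, -3.141, -0.0]
wrist_force: [0.7, 0.7, -1.9]
width: 0.47
grip_force: 41.7
```

{"method": "apply_moves", "body": {
  "fingers": [0.4,0.4],
  "travel": [
    [0,0,0.02],
    [0,0,0]
  ],
  "rotation": [
    [0,0,0],
    [0,0,0]
  ]
}}

```text
time: 8.0
tool_pos: [0.5712, -0.2898, 0.022]
tcp_rot: [-0.07, -3.141, 0.0]
wrist_force: [-2.4, 1.2, 1.9]
width: 0.469
grip_force: 42.2
```

{"method": "apply_moves", "body": {
  "fingers": [0.4,0.4,0.4],
  "travel": [
    [-0.03,0,0],
    [-0.03,0,0],
    [0,0,0]
  ],
  "rotation": [
    [0,0,0],
    [0,0,0],
    [0,0,0]
  ]
}}

```text
time: 8.3
tool_pos: [0.5743, -0.2901, 0.022]
tcp_rot: [-0.07, -3.141, 0.001]
wrist_force: [-3.8, -0.1, 5.3]
width: 0.471
grip_force: 42.5
```

{"method": "apply_moves", "body": {
  "fingers": [0.4,0.4],
  "travel": [
    [-0.03,0,0],
    [0,0,0]
  ],
  "rotation": [
    [0,0,0],
    [0,0,0]
  ]
}}

```text
time: 8.5
tool_pos: [0.5756, -0.2902, 0.0221]
tcp_rot: [-0.069, -3.141, 0.001]
wrist_force: [-5.3, -0.4, 6.5]
width: 0.471
grip_force: 42.6
```

{"method": "apply_moves", "body": {
  "fingers": [0.4,0.4],
  "travel": [
    [-0.03,0,0],
    [0,0,0]
  ],
  "rotation": [
    [0,0,0],
    [0,0,0]
  ]
}}

```text
time: 8.7
tool_pos: [0.5771, -0.2903, 0.0221]
tcp_rot: [-0.07, -3.14, 0.001]
wrist_force: [-5.1, -0.6, 6.6]
width: 0.477
grip_force: 42.6
```

{"method": "apply_moves", "body": {
  "fingers": [0.4,0.4],
  "travel": [
    [-0.03,0,0],
    [0,0,0]
  ],
  "rotation": [
    [0,0,0],
    [0,0,0]
  ]
}}

```text
time: 8.9
tool_pos: [0.5783, -0.2904, 0.022]
tcp_rot: [-0.069, -3.14, 0.001]
wrist_force: [-6.6, 0.3, 6.8]
width: 0.472
grip_force: 42.6
```

{"method": "apply_moves", "body": {
  "fingers": [0.4,0.4],
  "travel": [
    [-0.03,0,0],
    [0,0,0]
  ],
  "rotation": [
    [0,0,0],
    [0,0,0]
  ]
}}

```text
time: 9.1
tool_pos: [0.5783, -0.2903, 0.022]
tcp_rot: [-0.069, -3.137, -0.0]
wrist_force: [-9.8, 0.1, 9.3]
width: 0.467
grip_force: 43.0
```

{"method": "apply_moves", "body": {
  "fingers": [0.4,0.4],
  "travel": [
    [-0.03,0,0],
    [0,0,0]
  ],
  "rotation": [
    [0,0,0],
    [0,0,0]
  ]
}}

```text
time: 9.3
tool_pos: [0.5783, -0.2903, 0.022]
tcp_rot: [-0.069, -3.134, -0.001]
wrist_force: [-13.9, -0.5, 13.8]
width: 0.475
grip_force: 43.3
```

{"method": "apply_moves", "body": {
  "fingers": [0.4,0.4,0.85,0.85,0.85,0.85],
  "travel": [
    [0.05,0,-0.01],
    [0,0,0],
    [0,0,0],
    [0,0,0],
    [0,0,0],
    [0,0,0]
  ],
  "rotation": [
    [0,0,0],
    [0,0,0],
    [0,0,0],
    [0,0,0],
    [0,0,0],
    [0,0,0]
  ]
}}

```text
time: 9.9
tool_pos: [0.5798, -0.29, 0.0218]
tcp_rot: [0.07, 3.14, -0.0]
wrist_force: [-0.7, 1.0, -0.9]
width: 0.85
grip_force: 0.0
```

{"method": "apply_moves", "body": {
  "fingers": [0.85,0.85,0.85,0.85,0.85,0.85,0.85],
  "travel": [
    [0,0,-0.2],
    [0,0,-0.5],
    [0,0,-0.7],
    [0,0,-0.7],
    [0,0,-0.5],
    [0,0,-0.2],
    [0,0,0]
  ],
  "rotation": [
    [0,0,0],
    [0,0,0],
    [0,0,0],
    [0,0,0],
    [0,0,0],
    [0,0,0],
    [0,0,0]
  ]
}}

```text
time: 10.6
tool_pos: [0.5807, -0.2907, 0.1645]
tcp_rot: [0.07, 3.137, -0.003]
wrist_force: [-0.4, -0.0, -0.2]
width: 0.848
grip_force: 0.0
```

```bash
python3 -c "
from h import *
plan(.4489,-.0917,.15,103)"
```

```text
t 10.60 pos [ 0.5807 -0.2907  0.1645] az 177.46 zax [ 0.004 -0.002 -1.   ] F [-0.4 -0.  -0.2] w 0.848 g 0.0
rotZ units total 12.41 then tool travel units [ 4.471 -1.672  0.29 ]
```

{"method": "apply_moves", "body": {
  "fingers": [0.85,0.85,0.85,0.85,0.85,0.85,0.85,0.85,0.85,0.85,0.85,0.85],
  "travel": [
    [0,0,0],
    [0,0,0],
    [0,0,0],
    [0,0,0],
    [0,0,0],
    [0,0,0],
    [0,0,0],
    [0,0,0],
    [0,0,0],
    [0,0,0],
    [0,0,0],
    [0,0,0]
  ],
  "rotation": [
    [0,0,1],
    [0,0,1],
    [0,0,1],
    [0,0,1],
    [0,0,1],
    [0,0,1],
    [0,0,1],
    [0,0,1],
    [0,0,1],
    [0,0,1],
    [0,0,1],
    [0,0,1]
  ]
}}

```text
time: 11.8
tool_pos: [0.5778, -0.2892, 0.159]
tcp_rot: [-1.905, -2.492, 0.001]
wrist_force: [-0.5, 0.1, 0.5]
width: 0.848
grip_force: 0.0
```

{"method": "apply_moves", "body": {
  "fingers": [0.85,0.85,0.85,0.85,0.85,0.85,0.85,0.85,0.85,0.85],
  "travel": [
    [0,0,0],
    [0.64,-0.24,0.04],
    [0.64,-0.24,0.04],
    [0.64,-0.24,0.04],
    [0.64,-0.24,0.04],
    [0.64,-0.24,0.04],
    [0.64,-0.24,0.04],
    [0.63,-0.23,0.04],
    [0,0,0],
    [0,0,0]
  ],
  "rotation": [
    [0,0,0.41],
    [0,0,0],
    [0,0,0],
    [0,0,0],
    [0,0,0],
    [0,0,0],
    [0,0,0],
    [0,0,0],
    [0,0,0],
    [0,0,0]
  ]
}}

```text
time: 12.8
tool_pos: [0.4463, -0.0903, 0.1463]
tcp_rot: [-1.953, -2.458, 0.002]
wrist_force: [0.2, 0.8, 0.6]
width: 0.853
grip_force: 0.0
```

```bash
python3 -c "
from h import *
plan(.4489,-.0917,.015,103)"
```

```text
t 12.80 pos [ 0.4463 -0.0903  0.1463] az 103.08 zax [-0.002  0.    -1.   ] F [0.2 0.8 0.6] w 0.853 g 0.0
rotZ units total 0.01 then tool travel units [-0.038  0.044  2.626]
```

{"method": "apply_moves", "body": {
  "fingers": [0.85,0.85,0.85,0.85,0.85,0.85,0.85,0.4,0.4,0.4,0.4],
  "travel": [
    [-0.03,0.04,0.5],
    [0,0,0.6],
    [0,0,0.6],
    [0,0,0.5],
    [0,0,0.3],
    [0,0,0.12],
    [0,0,0],
    [0,0,0],
    [0,0,0],
    [0,0,0],
    [0,0,0]
  ],
  "rotation": [
    [0,0,0],
    [0,0,0],
    [0,0,0],
    [0,0,0],
    [0,0,0],
    [0,0,0],
    [0,0,0],
    [0,0,0],
    [0,0,0],
    [0,0,0],
    [0,0,0]
  ]
}}

```text
time: 13.9
tool_pos: [0.451, -0.0925, 0.0183]
tcp_rot: [1.954, 2.457, 0.001]
wrist_force: [-1.8, -1.7, 6.3]
width: 0.465
grip_force: 40.2
```

```bash
python3 -c "
from h import *
plan(.4489,-.0917,.015,103)"
```

```text
t 13.90 pos [ 0.451  -0.0925  0.0183] az 103.01 zax [ 0.002 -0.001 -1.   ] F [-1.8 -1.7  6.3] w 0.465 g 40.2
rotZ units total 0.00 then tool travel units [ 0.025 -0.036  0.065]
```

{"method": "apply_moves", "body": {
  "fingers": [0.4,0.4,0.4,0.4,0.4,0.4,0.4,0.4,0.4,0.4,0.4,0.4],
  "travel": [
    [0,0,-0.3],
    [0,0,-0.6],
    [0,0,-0.7],
    [0,0,-0.7],
    [0,0,-0.4],
    [0,0,-0.3],
    [0,0,0],
    [0,0,0],
    [0,0,0],
    [0,0,0],
    [0,0,0],
    [0,0,0]
  ],
  "rotation": [
    [0,0,0],
    [0,0,0],
    [0,0,-1],
    [0,0,-1],
    [0,0,-1],
    [0,0,-1],
    [0,0,-1],
    [0,0,-1],
    [0,0,-1],
    [0,0,-1],
    [0,0,-1],
    [0,0,-1]
  ]
}}

```text
time: 15.1
tool_pos: [0.4497, -0.0918, 0.1667]
tcp_rot: [0.458, 3.108, 0.0]
wrist_force: [0.5, -0.5, -1.4]
width: 0.469
grip_force: 40.8
```

{"method": "apply_moves", "body": {
  "fingers": [0.4,0.4,0.4,0.4],
  "travel": [
    [0,0,0],
    [0,0,0],
    [0,0,0],
    [0,0,0]
  ],
  "rotation": [
    [0,0,-1],
    [0,0,-1],
    [0,0,-0.41],
    [0,0,0]
  ]
}}

```text
time: 15.5
tool_pos: [0.4497, -0.0918, 0.1667]
tcp_rot: [0.07, 3.141, 0.0]
wrist_force: [-0.1, -0.0, -2.1]
width: 0.467
grip_force: 40.8
```

```bash
python3 -c "
from h import *
plan(.504,-.2868,.13,177.5)
"
```

```text
t 15.50 pos [ 0.4497 -0.0918  0.1667] az 177.46 zax [ 0.  0. -1.] F [-0.1 -0.  -2.1] w 0.467 g 40.8
rotZ units total -0.01 then tool travel units [-1.256 -3.848  0.735]
```

{"method": "apply_moves", "body": {
  "fingers": [0.4,0.4,0.4,0.4,0.4,0.4,0.4,0.4,0.4],
  "travel": [
    [-0.12,-0.38,0],
    [-0.22,-0.68,0],
    [-0.22,-0.68,0.1],
    [-0.22,-0.68,0.15],
    [-0.22,-0.68,0.2],
    [-0.16,-0.48,0.2],
    [-0.1,-0.27,0.08],
    [0,0,0],
    [0,0,0]
  ],
  "rotation": [
    [0,0,0],
    [0,0,0],
    [0,0,0],
    [0,0,0],
    [0,0,0],
    [0,0,0],
    [0,0,0],
    [0,0,0],
    [0,0,0]
  ]
}}

```text
time: 16.4
tool_pos: [0.504, -0.2864, 0.1303]
tcp_rot: [-0.071, -3.14, -0.002]
wrist_force: [-0.7, -1.1, -1.5]
width: 0.469
grip_force: 40.9
```

```bash
python3 -c "
from h import *
plan(.504,-.2868,.0243,177.5)
"
```

```text
t 16.40 pos [ 0.504  -0.2864  0.1303] az 177.42 zax [-0.001  0.001 -1.   ] F [-0.7 -1.1 -1.5] w 0.469 g 40.9
rotZ units total -0.01 then tool travel units [-1.000e-03 -8.000e-03  2.119e+00]
```

Descend to about 8 mm short, then lower slowly.

{"method": "apply_moves", "body": {
  "fingers": [0.4,0.4,0.4,0.4,0.4,0.4,0.4,0.4],
  "travel": [
    [0,0,0.4],
    [0,0,0.5],
    [0,0,0.45],
    [0,0,0.35],
    [0,0,0.18],
    [0,0,0.08],
    [0,0,0],
    [0,0,0]
  ],
  "rotation": [
    [0,0,0],
    [0,0,0],
    [0,0,0],
    [0,0,0],
    [0,0,0],
    [0,0,0],
    [0,0,0],
    [0,0,0]
  ]
}}

```text
time: 17.2
tool_pos: [0.5052, -0.2874, 0.0337]
tcp_rot: [0.069, 3.139, -0.002]
wrist_force: [-0.2, -0.6, -1.8]
width: 0.468
grip_force: 40.9
```

{"method": "apply_moves", "body": {
  "fingers": [0.4,0.4,0.4,0.4],
  "travel": [
    [0,0,0.05],
    [0,0,0.04],
    [0,0,0.03],
    [0,0,0]
  ],
  "rotation": [
    [0,0,0],
    [0,0,0],
    [0,0,0],
    [0,0,0]
  ]
}}

```text
time: 17.6
tool_pos: [0.5041, -0.2871, 0.0262]
tcp_rot: [-0.07, -3.14, -0.0]
wrist_force: [-0.3, -0.8, -1.7]
width: 0.465
grip_force: 40.9
```

{"method": "apply_moves", "body": {
  "fingers": [0.4,0.4],
  "travel": [
    [0,0,0.02],
    [0,0,0]
  ],
  "rotation": [
    [0,0,0],
    [0,0,0]
  ]
}}

```text
time: 17.8
tool_pos: [0.5042, -0.2871, 0.0252]
tcp_rot: [-0.07, -3.141, -0.0]
wrist_force: [0.1, -0.6, -0.9]
width: 0.465
grip_force: 40.9
```

{"method": "apply_moves", "body": {
  "fingers": [0.4,0.4],
  "travel": [
    [0,0,0.02],
    [0,0,0]
  ],
  "rotation": [
    [0,0,0],
    [0,0,0]
  ]
}}

```text
time: 18.0
tool_pos: [0.5044, -0.2873, 0.0245]
tcp_rot: [0.07, 3.141, -0.0]
wrist_force: [0.4, -0.4, -2.0]
width: 0.473
grip_force: 41.0
```

{"method": "apply_moves", "body": {
  "fingers": [0.4,0.4,0.4],
  "travel": [
    [-0.03,0,0],
    [-0.03,0,0],
    [0,0,0]
  ],
  "rotation": [
    [0,0,0],
    [0,0,0],
    [0,0,0]
  ]
}}

```text
time: 18.3
tool_pos: [0.5076, -0.2874, 0.0245]
tcp_rot: [0.07, 3.14, -0.0]
wrist_force: [-1.2, -0.4, -0.3]
width: 0.467
grip_force: 41.2
```

{"method": "apply_moves", "body": {
  "fingers": [0.4,0.4],
  "travel": [
    [-0.03,0,0],
    [0,0,0]
  ],
  "rotation": [
    [0,0,0],
    [0,0,0]
  ]
}}

```text
time: 18.5
tool_pos: [0.5091, -0.2875, 0.0245]
tcp_rot: [0.07, 3.14, -0.0]
wrist_force: [-0.9, -0.3, 0.2]
width: 0.466
grip_force: 41.3
```

{"method": "apply_moves", "body": {
  "fingers": [0.4,0.4],
  "travel": [
    [-0.03,0,0],
    [0,0,0]
  ],
  "rotation": [
    [0,0,0],
    [0,0,0]
  ]
}}

```text
time: 18.7
tool_pos: [0.5106, -0.2875, 0.0245]
tcp_rot: [0.07, 3.14, -0.0]
wrist_force: [-2.0, -0.9, 1.2]
width: 0.468
grip_force: 41.4
```

{"method": "apply_moves", "body": {
  "fingers": [0.4,0.4],
  "travel": [
    [-0.03,0,0],
    [0,0,0]
  ],
  "rotation": [
    [0,0,0],
    [0,0,0]
  ]
}}

```text
time: 18.9
tool_pos: [0.5112, -0.2876, 0.0244]
tcp_rot: [-0.07, -3.139, -0.0]
wrist_force: [-5.5, -0.7, 3.3]
width: 0.469
grip_force: 41.9
```

{"method": "apply_moves", "body": {
  "fingers": [0.4,0.4],
  "travel": [
    [-0.02,0,0],
    [0,0,0]
  ],
  "rotation": [
    [0,0,0],
    [0,0,0]
  ]
}}

```text
time: 19.1
tool_pos: [0.5112, -0.2876, 0.0244]
tcp_rot: [-0.069, -3.138, -0.001]
wrist_force: [-7.6, -1.5, 6.0]
width: 0.466
grip_force: 42.2
```

{"method": "apply_moves", "body": {
  "fingers": [0.4,0.4,0.85,0.85,0.85,0.85],
  "travel": [
    [0.02,0,0],
    [0,0,0],
    [0,0,0],
    [0,0,0],
    [0,0,0],
    [0,0,0]
  ],
  "rotation": [
    [0,0,0],
    [0,0,0],
    [0,0,0],
    [0,0,0],
    [0,0,0],
    [0,0,0]
  ]
}}

```text
time: 19.7
tool_pos: [0.5123, -0.2874, 0.0244]
tcp_rot: [0.07, 3.14, -0.0]
wrist_force: [0.5, 0.0, 0.5]
width: 0.844
grip_force: 0.0
```

{"method": "apply_moves", "body": {
  "fingers": [0.85,0.85,0.85,0.85,0.85,0.85,0.85],
  "travel": [
    [0,0,-0.2],
    [0,0,-0.5],
    [0,0,-0.7],
    [0,0,-0.7],
    [0,0,-0.6],
    [0,0,-0.4],
    [0,0,0]
  ],
  "rotation": [
    [0,0,0],
    [0,0,0],
    [0,0,0],
    [0,0,0],
    [0,0,0],
    [0,0,0],
    [0,0,0]
  ]
}}

```text
time: 20.4
tool_pos: [0.5145, -0.289, 0.1846]
tcp_rot: [0.07, 3.133, -0.007]
wrist_force: [0.6, -0.1, 0.7]
width: 0.852
grip_force: 0.0
```

```bash
python3 -c "
from h import *
plan(.6435,-.1165,.16,79)"
```

```text
t 20.40 pos [ 0.5145 -0.289   0.1846] az 177.46 zax [ 0.008 -0.005 -1.   ] F [ 0.6 -0.1  0.7] w 0.852 g 0.0
rotZ units total 16.41 then tool travel units [3.88  1.875 0.491]
```

{"method": "apply_moves", "body": {
  "fingers": [0.85,0.85,0.85,0.85,0.85,0.85,0.85,0.85,0.85,0.85,0.85,0.85],
  "travel": [
    [0,0,0],
    [0,0,0],
    [0,0,0],
    [0,0,0],
    [0,0,0],
    [0,0,0],
    [0,0,0],
    [0,0,0],
    [0,0,0],
    [0,0,0],
    [0,0,0],
    [0,0,0]
  ],
  "rotation": [
    [0,0,1],
    [0,0,1],
    [0,0,1],
    [0,0,1],
    [0,0,1],
    [0,0,1],
    [0,0,1],
    [0,0,1],
    [0,0,1],
    [0,0,1],
    [0,0,1],
    [0,0,1]
  ]
}}

```text
time: 21.6
tool_pos: [0.511, -0.2869, 0.1777]
tcp_rot: [-1.907, -2.494, 0.0]
wrist_force: [0.1, -0.5, -0.4]
width: 0.845
grip_force: 0.0
```

{"method": "apply_moves", "body": {
  "fingers": [0.85,0.85,0.85,0.85,0.85],
  "travel": [
    [0,0,0],
    [0,0,0],
    [0,0,0],
    [0,0,0],
    [0,0,0]
  ],
  "rotation": [
    [0,0,1],
    [0,0,1],
    [0,0,1],
    [0,0,1],
    [0,0,0.41]
  ]
}}

```text
time: 22.1
tool_pos: [0.511, -0.2869, 0.1777]
tcp_rot: [-2.426, -1.993, 0.001]
wrist_force: [-0.4, 0.1, -0.8]
width: 0.85
grip_force: 0.0
```

{"method": "apply_moves", "body": {
  "fingers": [0.85,0.85,0.85,0.85,0.85,0.85,0.85,0.85,0.85],
  "travel": [
    [0.3,0.15,0],
    [0.6,0.3,0.1],
    [0.7,0.33,0.1],
    [0.7,0.33,0.1],
    [0.7,0.33,0.1],
    [0.6,0.3,0],
    [0.28,0.14,0],
    [0,0,0],
    [0,0,0]
  ],
  "rotation": [
    [0,0,0],
    [0,0,0],
    [0,0,0],
    [0,0,0],
    [0,0,0],
    [0,0,0],
    [0,0,0],
    [0,0,0],
    [0,0,0]
  ]
}}

```text
time: 23.0
tool_pos: [0.6406, -0.115, 0.1588]
tcp_rot: [-2.423, -1.999, 0.002]
wrist_force: [-0.1, 0.9, 0.4]
width: 0.851
grip_force: 0.0
```

```bash
python3 -c "
from h import *
plan(.6435,-.1165,.016,79)"
```

```text
t 23.00 pos [ 0.6406 -0.115   0.1588] az 79.06 zax [-0.001 -0.    -1.   ] F [-0.1  0.9  0.4] w 0.851 g 0.0
rotZ units total 0.01 then tool travel units [-0.018  0.063  2.857]
```

{"method": "apply_moves", "body": {
  "fingers": [0.85,0.85,0.85,0.85,0.85,0.85,0.85,0.4,0.4,0.4,0.4],
  "travel": [
    [-0.02,0.05,0.5],
    [0,0,0.6],
    [0,0,0.65],
    [0,0,0.6],
    [0,0,0.35],
    [0,0,0.15],
    [0,0,0],
    [0,0,0],
    [0,0,0],
    [0,0,0],
    [0,0,0]
  ],
  "rotation": [
    [0,0,0],
    [0,0,0],
    [0,0,0],
    [0,0,0],
    [0,0,0],
    [0,0,0],
    [0,0,0],
    [0,0,0],
    [0,0,0],
    [0,0,0],
    [0,0,0]
  ]
}}

```text
time: 24.1
tool_pos: [0.6446, -0.1168, 0.0193]
tcp_rot: [2.422, 1.997, 0.002]
wrist_force: [-3.0, -0.5, 6.6]
width: 0.466
grip_force: 39.7
```

```bash
python3 -c "
from h import *
plan(.572,.3044,.19,178.2)"
```

```text
t 24.10 pos [ 0.6446 -0.1168  0.0193] az 79.01 zax [ 0.003 -0.001 -1.   ] F [-3.  -0.5  6.6] w 0.466 g 39.7
rotZ units total -16.53 then tool travel units [ 1.716  8.374 -3.414]
```

{"method": "apply_moves", "body": {
  "fingers": [0.4,0.4,0.4,0.4,0.4,0.4,0.4,0.4,0.4,0.4,0.4,0.4],
  "travel": [
    [0,0,-0.3],
    [0,0,-0.6],
    [0,0,-0.7],
    [0,0,-0.7],
    [0,0,-0.6],
    [0,0,-0.4],
    [0,0,-0.2],
    [0,0,0],
    [0,0,0],
    [0,0,0],
    [0,0,0],
    [0,0,0]
  ],
  "rotation": [
    [0,0,0],
    [0,0,0],
    [0,0,-1],
    [0,0,-1],
    [0,0,-1],
    [0,0,-1],
    [0,0,-1],
    [0,0,-1],
    [0,0,-1],
    [0,0,-1],
    [0,0,-1],
    [0,0,-1]
  ]
}}

```text
time: 25.3
tool_pos: [0.6432, -0.1162, 0.1927]
tcp_rot: [1.094, 2.945, 0.0]
wrist_force: [-0.5, -1.2, -3.1]
width: 0.458
grip_force: 40.7
```

{"method": "apply_moves", "body": {
  "fingers": [0.4,0.4,0.4,0.4,0.4,0.4,0.4,0.4],
  "travel": [
    [0,0,0],
    [0,0,0],
    [0,0,0],
    [0,0,0],
    [0,0,0],
    [0,0,0],
    [0,0,0],
    [0,0,0]
  ],
  "rotation": [
    [0,0,-1],
    [0,0,-1],
    [0,0,-1],
    [0,0,-1],
    [0,0,-1],
    [0,0,-1],
    [0,0,-0.53],
    [0,0,0]
  ]
}}

```text
time: 26.1
tool_pos: [0.6432, -0.1162, 0.1926]
tcp_rot: [0.05, 3.141, -0.0]
wrist_force: [0.2, -0.5, -2.9]
width: 0.455
grip_force: 40.7
```

```bash
python3 -c "
from h import *
plan(.572,.3044,.19,178.2)"
```

```text
t 26.10 pos [ 0.6432 -0.1162  0.1926] az 178.19 zax [ 0. -0. -1.] F [ 0.2 -0.5 -2.9] w 0.455 g 40.7
rotZ units total -0.00 then tool travel units [1.688 8.364 0.051]
```

{"method": "apply_moves", "body": {
  "fingers": [0.4,0.4,0.4,0.4,0.4,0.4,0.4,0.4,0.4,0.4,0.4,0.4],
  "travel": [
    [0.09,0.46,0],
    [0.16,0.8,0],
    [0.16,0.8,0],
    [0.16,0.8,0],
    [0.16,0.8,0],
    [0.16,0.8,0],
    [0.16,0.8,0],
    [0.16,0.8,0],
    [0.16,0.8,0.2],
    [0.16,0.8,0.3],
    [0.1,0.46,0.3],
    [0.06,0.24,0.2]
  ],
  "rotation": [
    [0,0,0],
    [0,0,0],
    [0,0,0],
    [0,0,0],
    [0,0,0],
    [0,0,0],
    [0,0,0],
    [0,0,0],
    [0,0,0],
    [0,0,0],
    [0,0,0],
    [0,0,0]
  ]
}}

```text
time: 27.3
tool_pos: [0.5709, 0.3062, 0.1411]
tcp_rot: [-0.048, -3.14, 0.0]
wrist_force: [-0.6, -0.6, -3.1]
width: 0.456
grip_force: 40.9
```

{"method": "apply_moves", "body": {
  "fingers": [0.4,0.4,0.4],
  "travel": [
    [0,0,0.2],
    [0,0,0],
    [0,0,0]
  ],
  "rotation": [
    [0,0,0],
    [0,0,0],
    [0,0,0]
  ]
}}

```text
time: 27.6
tool_pos: [0.5726, 0.3025, 0.1319]
tcp_rot: [-0.053, -3.141, 0.001]
wrist_force: [-0.0, -0.2, -2.6]
width: 0.46
grip_force: 40.9
```

```bash
python3 -c "
from h import *
plan(.572,.3044,.0253,178.2)"
```

```text
t 27.60 pos [0.5726 0.3025 0.1319] az 178.08 zax [-0.    -0.001 -1.   ] F [-0.  -0.2 -2.6] w 0.460 g 40.9
rotZ units total -0.02 then tool travel units [0.014 0.037 2.133]
```

{"method": "apply_moves", "body": {
  "fingers": [0.4,0.4,0.4,0.4,0.4,0.4,0.4,0.4],
  "travel": [
    [0,0.01,0.4],
    [0,0,0.5],
    [0,0,0.45],
    [0,0,0.35],
    [0,0,0.18],
    [0,0,0.08],
    [0,0,0],
    [0,0,0]
  ],
  "rotation": [
    [0,0,0],
    [0,0,0],
    [0,0,0],
    [0,0,0],
    [0,0,0],
    [0,0,0],
    [0,0,0],
    [0,0,0]
  ]
}}

```text
time: 28.4
tool_pos: [0.5733, 0.3049, 0.0351]
tcp_rot: [0.05, 3.139, 0.001]
wrist_force: [0.4, 0.2, -3.0]
width: 0.455
grip_force: 40.9
```

{"method": "apply_moves", "body": {
  "fingers": [0.4,0.4,0.4,0.4],
  "travel": [
    [0,0,0.05],
    [0,0,0.05],
    [0,0,0.04],
    [0,0,0]
  ],
  "rotation": [
    [0,0,0],
    [0,0,0],
    [0,0,0],
    [0,0,0]
  ]
}}

```text
time: 28.8
tool_pos: [0.5719, 0.3044, 0.0265]
tcp_rot: [-0.05, -3.141, 0.001]
wrist_force: [0.1, -0.2, -3.3]
width: 0.461
grip_force: 40.9
```

{"method": "apply_moves", "body": {
  "fingers": [0.4,0.4],
  "travel": [
    [0,0,0.02],
    [0,0,0]
  ],
  "rotation": [
    [0,0,0],
    [0,0,0]
  ]
}}

```text
time: 29.0
tool_pos: [0.5721, 0.3045, 0.0257]
tcp_rot: [-0.05, -3.141, 0.0]
wrist_force: [-0.9, 0.3, -2.4]
width: 0.46
grip_force: 40.9
```

{"method": "apply_moves", "body": {
  "fingers": [0.4,0.4],
  "travel": [
    [0,0,0.02],
    [0,0,0]
  ],
  "rotation": [
    [0,0,0],
    [0,0,0]
  ]
}}

```text
time: 29.2
tool_pos: [0.5723, 0.3045, 0.0255]
tcp_rot: [0.05, 3.141, -0.0]
wrist_force: [-2.4, -0.9, 3.1]
width: 0.46
grip_force: 42.5
```

{"method": "apply_moves", "body": {
  "fingers": [0.4,0.4,0.4],
  "travel": [
    [-0.03,0,0],
    [-0.03,0,0],
    [0,0,0]
  ],
  "rotation": [
    [0,0,0],
    [0,0,0],
    [0,0,0]
  ]
}}

```text
time: 29.5
tool_pos: [0.5747, 0.3046, 0.0255]
tcp_rot: [-0.05, -3.14, -0.0]
wrist_force: [-5.5, -0.7, 5.7]
width: 0.46
grip_force: 43.4
```

{"method": "apply_moves", "body": {
  "fingers": [0.4,0.4],
  "travel": [
    [-0.03,0,0],
    [0,0,0]
  ],
  "rotation": [
    [0,0,0],
    [0,0,0]
  ]
}}

```text
time: 29.7
tool_pos: [0.5764, 0.3045, 0.0255]
tcp_rot: [-0.05, -3.141, -0.0]
wrist_force: [-4.6, -0.4, 5.3]
width: 0.456
grip_force: 43.5
```

{"method": "apply_moves", "body": {
  "fingers": [0.4,0.4],
  "travel": [
    [-0.03,0,0],
    [0,0,0]
  ],
  "rotation": [
    [0,0,0],
    [0,0,0]
  ]
}}

```text
time: 29.9
tool_pos: [0.5779, 0.3045, 0.0255]
tcp_rot: [-0.05, -3.141, -0.0]
wrist_force: [-5.5, -1.0, 5.6]
width: 0.456
grip_force: 43.8
```

{"method": "apply_moves", "body": {
  "fingers": [0.4,0.4],
  "travel": [
    [-0.03,0,0],
    [0,0,0]
  ],
  "rotation": [
    [0,0,0],
    [0,0,0]
  ]
}}

```text
time: 30.1
tool_pos: [0.5782, 0.3045, 0.0256]
tcp_rot: [-0.05, -3.138, 0.0]
wrist_force: [-8.3, -1.1, 9.1]
width: 0.46
grip_force: 44.7
```

{"method": "apply_moves", "body": {
  "fingers": [0.4,0.4],
  "travel": [
    [-0.02,0,0],
    [0,0,0]
  ],
  "rotation": [
    [0,0,0],
    [0,0,0]
  ]
}}

```text
time: 30.3
tool_pos: [0.5783, 0.3044, 0.0256]
tcp_rot: [-0.051, -3.136, 0.001]
wrist_force: [-11.7, -0.7, 11.0]
width: 0.458
grip_force: 45.2
```

Contact with the stop at x = 0.5783. Release and lift.

{"method": "apply_moves", "body": {
  "fingers": [0.4,0.4,0.85,0.85,0.85,0.85],
  "travel": [
    [0.035,0,-0.01],
    [0,0,0],
    [0,0,0],
    [0,0,0],
    [0,0,0],
    [0,0,0]
  ],
  "rotation": [
    [0,0,0],
    [0,0,0],
    [0,0,0],
    [0,0,0],
    [0,0,0],
    [0,0,0]
  ]
}}

```text
time: 30.9
tool_pos: [0.5795, 0.3043, 0.0253]
tcp_rot: [0.05, 3.14, 0.0]
wrist_force: [0.3, 0.1, 0.6]
width: 0.848
grip_force: 0.0
```

{"method": "apply_moves", "body": {
  "fingers": [0.85,0.85,0.85,0.85,0.85,0.85,0.85,0.85],
  "travel": [
    [0,0,-0.2],
    [0,0,-0.5],
    [0,0,-0.7],
    [0,0,-0.7],
    [0,0,-0.6],
    [0,0,-0.5],
    [0,0,-0.2],
    [0,0,0]
  ],
  "rotation": [
    [0,0,0],
    [0,0,0],
    [0,0,0],
    [0,0,0],
    [0,0,0],
    [0,0,0],
    [0,0,0],
    [0,0,0]
  ]
}}

```text
time: 31.7
tool_pos: [0.5804, 0.3049, 0.1981]
tcp_rot: [0.05, 3.137, 0.003]
wrist_force: [0.5, -0.6, -0.8]
width: 0.854
grip_force: 0.0
```

```bash
python3 -c "
from h import *
plan(.6432,.0988,.19,107.6)"
```

```text
t 31.70 pos [0.5804 0.3049 0.1981] az 178.17 zax [ 0.004  0.002 -1.   ] F [ 0.5 -0.6 -0.8] w 0.854 g 0.0
rotZ units total 11.76 then tool travel units [-4.309 -0.049  0.162]
```

{"method": "apply_moves", "body": {
  "fingers": [0.85,0.85,0.85,0.85,0.85,0.85,0.85,0.85,0.85,0.85,0.85,0.85],
  "travel": [
    [0,0,0],
    [0,0,0],
    [0,0,0],
    [0,0,0],
    [0,0,0],
    [0,0,0],
    [0,0,0],
    [0,0,0],
    [0,0,0],
    [0,0,0],
    [0,0,0],
    [0,0,0]
  ],
  "rotation": [
    [0,0,0.98],
    [0,0,0.98],
    [0,0,0.98],
    [0,0,0.98],
    [0,0,0.98],
    [0,0,0.98],
    [0,0,0.98],
    [0,0,0.98],
    [0,0,0.98],
    [0,0,0.98],
    [0,0,0.98],
    [0,0,0.98]
  ]
}}

```text
time: 32.9
tool_pos: [0.5777, 0.3037, 0.1926]
tcp_rot: [-1.859, -2.53, 0.006]
wrist_force: [0.1, 0.5, -0.1]
width: 0.853
grip_force: 0.0
```

{"method": "apply_moves", "body": {
  "fingers": [0.85,0.85,0.85,0.85,0.85,0.85,0.85,0.85,0.85,0.85],
  "travel": [
    [-0.3,0,0],
    [-0.6,0,0],
    [-0.7,0,0],
    [-0.7,-0.02,0],
    [-0.7,-0.02,0.1],
    [-0.6,0,0.1],
    [-0.45,0,0],
    [-0.25,0,0],
    [0,0,0],
    [0,0,0]
  ],
  "rotation": [
    [0,0,0],
    [0,0,0],
    [0,0,0],
    [0,0,0],
    [0,0,0],
    [0,0,0],
    [0,0,0],
    [0,0,0],
    [0,0,0],
    [0,0,0]
  ]
}}

```text
time: 33.9
tool_pos: [0.6418, 0.0989, 0.1849]
tcp_rot: [-1.854, -2.535, 0.0]
wrist_force: [-0.3, 0.1, 0.7]
width: 0.848
grip_force: 0.0
```

```bash
python3 -c "
from h import *
plan(.6432,.0988,.016,107.6)"
```

```text
t 33.90 pos [0.6418 0.0989 0.1849] az 107.63 zax [-0.001  0.    -1.   ] F [-0.3  0.1  0.7] w 0.848 g 0.0
rotZ units total 0.00 then tool travel units [-0.01   0.026  3.378]
```

{"method": "apply_moves", "body": {
  "fingers": [0.85,0.85,0.85,0.85,0.85,0.85,0.85,0.85,0.4,0.4,0.4,0.4],
  "travel": [
    [-0.01,0.02,0.5],
    [0,0,0.7],
    [0,0,0.7],
    [0,0,0.7],
    [0,0,0.4],
    [0,0,0.25],
    [0,0,0.1],
    [0,0,0],
    [0,0,0],
    [0,0,0],
    [0,0,0],
    [0,0,0]
  ],
  "rotation": [
    [0,0,0],
    [0,0,0],
    [0,0,0],
    [0,0,0],
    [0,0,0],
    [0,0,0],
    [0,0,0],
    [0,0,0],
    [0,0,0],
    [0,0,0],
    [0,0,0],
    [0,0,0]
  ]
}}

```text
time: 35.1
tool_pos: [0.6442, 0.0987, 0.0201]
tcp_rot: [1.854, 2.534, 0.002]
wrist_force: [-1.9, 0.1, 5.4]
width: 0.451
grip_force: 39.5
```

```bash
python3 -c "
from h import *
plan(.505,.3066,.19,178.2)"
```

```text
t 35.10 pos [0.6442 0.0987 0.0201] az 107.61 zax [ 0.002  0.    -1.   ] F [-1.9  0.1  5.4] w 0.451 g 39.5
rotZ units total -11.76 then tool travel units [ 2.912  4.069 -3.398]
```

{"method": "apply_moves", "body": {
  "fingers": [0.4,0.4,0.4,0.4,0.4,0.4,0.4,0.4,0.4,0.4,0.4,0.4],
  "travel": [
    [0,0,-0.3],
    [0,0,-0.6],
    [0,0,-0.7],
    [0,0,-0.7],
    [0,0,-0.6],
    [0,0,-0.4],
    [0,0,-0.1],
    [0,0,0],
    [0,0,0],
    [0,0,0],
    [0,0,0],
    [0,0,0]
  ],
  "rotation": [
    [0,0,0],
    [0,0,0],
    [0,0,-1],
    [0,0,-1],
    [0,0,-1],
    [0,0,-1],
    [0,0,-1],
    [0,0,-1],
    [0,0,-1],
    [0,0,-1],
    [0,0,-1],
    [0,0,-1]
  ]
}}

```text
time: 36.3
tool_pos: [0.6437, 0.0986, 0.1897]
tcp_rot: [0.332, 3.122, 0.001]
wrist_force: [-1.4, -0.9, -0.3]
width: 0.401
grip_force: 0.0
```

{"method": "apply_moves", "body": {
  "fingers": [0.4,0.4,0.4],
  "travel": [
    [0,0,0],
    [0,0,0],
    [0,0,0]
  ],
  "rotation": [
    [0,0,-1],
    [0,0,-0.76],
    [0,0,0]
  ]
}}

```text
time: 36.6
tool_pos: [0.6437, 0.0986, 0.1895]
tcp_rot: [0.05, 3.139, 0.0]
wrist_force: [-0.5, 0.6, 0.5]
width: 0.397
grip_force: 0.0
```

```bash
python3 -c "
from h import *
plan(.505,.3066,.13,178.2)"
```

```text
t 36.60 pos [0.6437 0.0986 0.1895] az 178.18 zax [ 0.002  0.    -1.   ] F [-0.5  0.6  0.5] w 0.397 g 0.0
rotZ units total -0.00 then tool travel units [2.903 4.071 1.19 ]
```

The grip was lost during the lift, so I need to look.

```bash
python3 -c "
from h import *
r=read_camera('top'); s=read_camera('scene')
cv2.imwrite('pics/lost.png',np.vstack([cv2.resize(r['image'][90:290,120:480,::-1],(540,300)),cv2.resize(s['image'][150:280,190:424,::-1],(540,300))]))
"
```

```text
(no output)
```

View pics/lost.png

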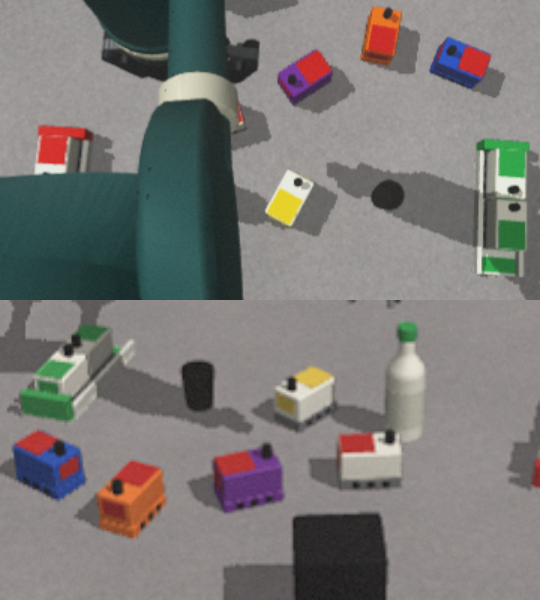

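The picture shows the white red-tagged pump still upright near its place, with the gripper empty. I'll move the arm clear and measure again.

{"method": "apply_moves", "body": {
  "fingers": [0.85,0.85,0.85,0.85,0.85,0.85,0.85,0.85,0.85],
  "travel": [
    [0,0.4,0],
    [0,0.8,0],
    [0,0.8,0],
    [0,0.8,0],
    [0,0.8,0],
    [0,0.8,0],
    [0,0.8,0],
    [0,0.4,0],
    [0,0,0]
  ],
  "rotation": [
    [0,0,0],
    [0,0,0],
    [0,0,0],
    [0,0,0],
    [0,0,0],
    [0,0,0],
    [0,0,0],
    [0,0,0],
    [0,0,0]
  ]
}}

```text
time: 37.6
tool_pos: [0.6516, 0.3814, 0.1878]
tcp_rot: [0.047, 3.141, 0.001]
wrist_force: [0.6, -0.3, 0.2]
width: 0.85
grip_force: 0.0
```

```bash
python3 -c "
from h import *
r=read_camera('top'); m=masks(ortho(r,.046)); k=np.ones((5,5),np.uint8)
for t in rects(m['red'],400,2500): print('tag',np.round(t,4))
for t in rects(cv2.morphologyEx((m['red']|m['white']).astype(np.uint8),cv2.MORPH_CLOSE,k),1500,4500): print('top',np.round(t,4))
plan(.643,.099,.19,107.6)
cv2.imwrite('pics/again.png',cv2.resize(r['image'][110:290,120:360,::-1],None,fx=2.5,fy=2.5))
"
```

```text
tag [ 0.4587  0.2945 87.7974 42.5462 17.4493]
tag [ 0.5975  0.2975 90.     60.     48.    ]
tag [6.47200e-01 8.64000e-02 1.08435e+02 3.64175e+01 3.32552e+01]
tag [ 7.136000e-01 -2.830000e-02  1.243804e+02  3.731350e+01  3.492450e+01]
tag [ 0.7285 -0.2463 69.1455 37.3115 34.3746]
tag [ 7.536000e-01 -1.209000e-01  1.705377e+02  4.292170e+01  3.618140e+01]
top [  0.4925   0.2902 177.8789  93.085   48.671 ]
top [  0.5445  -0.2897 178.2643 129.123   40.9816]
top [  0.5338   0.2988 179.1048 175.3694  60.1334]
top [6.426000e-01 9.950000e-02 1.074472e+02 6.415440e+01 3.973210e+01]
t 37.65 pos [0.6519 0.3794 0.1878] az 178.25 zax [-0.    -0.001 -1.   ] F [-0.8 -0.   1.2] w 0.851 g 0.0
rotZ units total 11.77 then tool travel units [-5.291 -1.865 -0.045]
```

View pics/again.png

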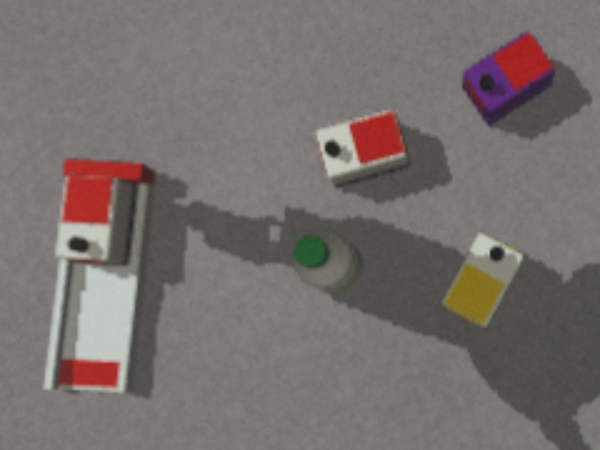

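Picture: the pump stands at its old pose (crop (362,150)), and the first red pump sits against its stop. I'll regrasp deeper and firmer.

{"method": "apply_moves", "body": {
  "fingers": [0.85,0.85,0.85,0.85,0.85,0.85,0.85,0.85,0.85,0.85,0.85,0.85],
  "travel": [
    [0,0,0],
    [0,0,0],
    [0,0,0],
    [0,0,0],
    [0,0,0],
    [0,0,0],
    [0,0,0],
    [0,0,0],
    [0,0,0],
    [0,0,0],
    [0,0,0],
    [0,0,0]
  ],
  "rotation": [
    [0,0,0.98],
    [0,0,0.98],
    [0,0,0.98],
    [0,0,0.98],
    [0,0,0.98],
    [0,0,0.98],
    [0,0,0.98],
    [0,0,0.98],
    [0,0,0.98],
    [0,0,0.98],
    [0,0,0.98],
    [0,0,0.98]
  ]
}}

```text
time: 38.85
tool_pos: [0.6526, 0.376, 0.1882]
tcp_rot: [1.864, 2.528, -0.001]
wrist_force: [0.7, -0.2, 0.1]
width: 0.846
grip_force: 0.0
```

{"method": "apply_moves", "body": {
  "fingers": [0.85,0.85,0.85,0.85,0.85,0.85,0.85,0.85,0.85,0.85,0.85],
  "travel": [
    [-0.35,-0.12,0],
    [-0.7,-0.25,0],
    [-0.75,-0.26,0],
    [-0.75,-0.26,0],
    [-0.75,-0.26,0],
    [-0.75,-0.26,0],
    [-0.65,-0.24,0],
    [-0.4,-0.14,0],
    [-0.19,-0.07,0],
    [0,0,0],
    [0,0,0]
  ],
  "rotation": [
    [0,0,0],
    [0,0,0],
    [0,0,0],
    [0,0,0],
    [0,0,0],
    [0,0,0],
    [0,0,0],
    [0,0,0],
    [0,0,0],
    [0,0,0],
    [0,0,0]
  ]
}}

```text
time: 39.95
tool_pos: [0.6434, 0.098, 0.1881]
tcp_rot: [-1.855, -2.535, -0.001]
wrist_force: [0.0, 0.4, 0.4]
width: 0.851
grip_force: 0.0
```

```bash
python3 -c "
from h import *
plan(.6432,.0990,.013,107.6)"
```

```text
t 39.95 pos [0.6434 0.098  0.1881] az 107.60 zax [ 0.  0. -1.] F [0.  0.4 0.4] w 0.851 g 0.0
rotZ units total -0.00 then tool travel units [2.000e-02 2.000e-03 3.501e+00]
```

{"method": "apply_moves", "body": {
  "fingers": [0.85,0.85,0.85,0.85,0.85,0.85,0.85,0.85,0.3,0.3,0.3,0.3],
  "travel": [
    [0.02,0,0.5],
    [0,0,0.7],
    [0,0,0.7],
    [0,0,0.7],
    [0,0,0.5],
    [0,0,0.28],
    [0,0,0.12],
    [0,0,0],
    [0,0,0],
    [0,0,0],
    [0,0,0],
    [0,0,0]
  ],
  "rotation": [
    [0,0,0],
    [0,0,0],
    [0,0,0],
    [0,0,0],
    [0,0,0],
    [0,0,0],
    [0,0,0],
    [0,0,0],
    [0,0,0],
    [0,0,0],
    [0,0,0],
    [0,0,0]
  ],
  "newtons": 60
}}

```text
time: 41.15
tool_pos: [0.6446, 0.0994, 0.0153]
tcp_rot: [1.854, 2.534, 0.003]
wrist_force: [-2.9, 0.1, 5.9]
width: 0.467
grip_force: 60.5
```

{"method": "apply_moves", "body": {
  "fingers": [0.3,0.3,0.3,0.3,0.3,0.3],
  "travel": [
    [0,0,0],
    [0,0,-0.05],
    [0,0,-0.1],
    [0,0,-0.15],
    [0,0,-0.1],
    [0,0,0]
  ],
  "rotation": [
    [0,0,0],
    [0,0,0],
    [0,0,0],
    [0,0,0],
    [0,0,0],
    [0,0,0]
  ]
}}

```text
time: 41.75
tool_pos: [0.6443, 0.0993, 0.0342]
tcp_rot: [1.854, 2.534, 0.002]
wrist_force: [1.2, 0.6, -1.5]
width: 0.468
grip_force: 60.6
```

{"method": "apply_moves", "body": {
  "fingers": [0.3,0.3,0.3,0.3,0.3,0.3,0.3,0.3,0.3,0.3,0.3,0.3],
  "travel": [
    [0,0,-0.3],
    [0,0,-0.6],
    [0,0,-0.7],
    [0,0,-0.7],
    [0,0,-0.5],
    [0,0,-0.3],
    [0,0,0],
    [0,0,0],
    [0,0,0],
    [0,0,0],
    [0,0,0],
    [0,0,0]
  ],
  "rotation": [
    [0,0,0],
    [0,0,-0.76],
    [0,0,-1],
    [0,0,-1],
    [0,0,-1],
    [0,0,-1],
    [0,0,-1],
    [0,0,-1],
    [0,0,-1],
    [0,0,-1],
    [0,0,-1],
    [0,0,-1]
  ]
}}

```text
time: 42.95
tool_pos: [0.6431, 0.0992, 0.1887]
tcp_rot: [0.208, 3.135, 0.0]
wrist_force: [-0.4, 0.9, -1.3]
width: 0.466
grip_force: 60.8
```

{"method": "apply_moves", "body": {
  "fingers": [0.3,0.3],
  "travel": [
    [0,0,0],
    [0,0,0]
  ],
  "rotation": [
    [0,0,-1],
    [0,0,0]
  ]
}}

```text
time: 43.15
tool_pos: [0.6432, 0.0992, 0.1886]
tcp_rot: [0.05, 3.141, 0.0]
wrist_force: [-0.1, 0.8, -0.9]
width: 0.466
grip_force: 60.8
```

```bash
python3 -c "
from h import *
plan(.505,.3066,.13,178.2)"
```

```text
t 43.15 pos [0.6432 0.0992 0.1886] az 178.19 zax [ 0.  0. -1.] F [-0.1  0.8 -0.9] w 0.466 g 60.8
rotZ units total -0.00 then tool travel units [2.893 4.059 1.172]
```

{"method": "apply_moves", "body": {
  "fingers": [0.3,0.3,0.3,0.3,0.3,0.3,0.3,0.3,0.3,0.3,0.3],
  "travel": [
    [0.2,0.28,0],
    [0.4,0.56,0],
    [0.45,0.63,0],
    [0.45,0.63,0],
    [0.45,0.63,0.1],
    [0.4,0.56,0.25],
    [0.3,0.42,0.3],
    [0.16,0.23,0.3],
    [0.08,0.12,0.22],
    [0,0,0],
    [0,0,0]
  ],
  "rotation": [
    [0,0,0],
    [0,0,0],
    [0,0,0],
    [0,0,0],
    [0,0,0],
    [0,0,0],
    [0,0,0],
    [0,0,0],
    [0,0,0],
    [0,0,0],
    [0,0,0]
  ]
}}

```text
time: 44.25
tool_pos: [0.5057, 0.306, 0.1292]
tcp_rot: [-0.051, -3.141, 0.001]
wrist_force: [0.1, -0.9, -2.2]
width: 0.466
grip_force: 60.9
```

```bash
python3 -c "
from h import *
plan(.505,.3066,.0213,178.2)"
```

```text
t 44.25 pos [0.5057 0.306  0.1292] az 178.13 zax [-0.    -0.001 -1.   ] F [ 0.1 -0.9 -2.2] w 0.466 g 60.9
rotZ units total -0.01 then tool travel units [0.014 0.011 2.158]
```

{"method": "apply_moves", "body": {
  "fingers": [0.3,0.3,0.3,0.3,0.3,0.3,0.3,0.3],
  "travel": [
    [0.01,0.01,0.4],
    [0,0,0.5],
    [0,0,0.45],
    [0,0,0.37],
    [0,0,0.18],
    [0,0,0.08],
    [0,0,0],
    [0,0,0]
  ],
  "rotation": [
    [0,0,0],
    [0,0,0],
    [0,0,0],
    [0,0,0],
    [0,0,0],
    [0,0,0],
    [0,0,0],
    [0,0,0]
  ]
}}

```text
time: 45.05
tool_pos: [0.506, 0.3075, 0.0317]
tcp_rot: [0.051, 3.139, 0.002]
wrist_force: [-0.4, -0.2, -1.9]
width: 0.464
grip_force: 60.9
```

{"method": "apply_moves", "body": {
  "fingers": [0.3,0.3,0.3,0.3],
  "travel": [
    [0,0,0.05],
    [0,0,0.05],
    [0,0,0.02],
    [0,0,0]
  ],
  "rotation": [
    [0,0,0],
    [0,0,0],
    [0,0,0],
    [0,0,0]
  ]
}}

```text
time: 45.45
tool_pos: [0.5046, 0.3072, 0.0242]
tcp_rot: [-0.05, -3.141, 0.0]
wrist_force: [-0.1, -0.5, -2.6]
width: 0.47
grip_force: 60.9
```

{"method": "apply_moves", "body": {
  "fingers": [0.3,0.3],
  "travel": [
    [0,0,0.02],
    [0,0,0]
  ],
  "rotation": [
    [0,0,0],
    [0,0,0]
  ]
}}

```text
time: 45.65
tool_pos: [0.5047, 0.3072, 0.0233]
tcp_rot: [-0.05, -3.141, 0.0]
wrist_force: [1.3, 0.3, -1.5]
width: 0.469
grip_force: 60.9
```

{"method": "apply_moves", "body": {
  "fingers": [0.3,0.3],
  "travel": [
    [0,0,0.02],
    [0,0,0]
  ],
  "rotation": [
    [0,0,0],
    [0,0,0]
  ]
}}

```text
time: 45.85
tool_pos: [0.5047, 0.3072, 0.0222]
tcp_rot: [-0.05, -3.141, 0.0]
wrist_force: [-0.6, 0.1, -1.7]
width: 0.466
grip_force: 60.9
```

{"method": "apply_moves", "body": {
  "fingers": [0.3,0.3],
  "travel": [
    [0,0,0.015],
    [0,0,0]
  ],
  "rotation": [
    [0,0,0],
    [0,0,0]
  ]
}}

```text
time: 46.05
tool_pos: [0.5047, 0.3072, 0.0215]
tcp_rot: [-0.05, -3.141, 0.0]
wrist_force: [-0.3, -0.5, -1.0]
width: 0.467
grip_force: 60.9
```

{"method": "apply_moves", "body": {
  "fingers": [0.3,0.3,0.3],
  "travel": [
    [-0.03,0,0],
    [-0.03,0,0],
    [0,0,0]
  ],
  "rotation": [
    [0,0,0],
    [0,0,0],
    [0,0,0]
  ]
}}

```text
time: 46.35
tool_pos: [0.5082, 0.3072, 0.0218]
tcp_rot: [0.05, 3.141, 0.0]
wrist_force: [-0.1, 0.1, -1.1]
width: 0.469
grip_force: 60.9
```

{"method": "apply_moves", "body": {
  "fingers": [0.3,0.3],
  "travel": [
    [0,0,0.02],
    [0,0,0]
  ],
  "rotation": [
    [0,0,0],
    [0,0,0]
  ]
}}

```text
time: 46.55
tool_pos: [0.5082, 0.3072, 0.0214]
tcp_rot: [0.05, 3.141, 0.0]
wrist_force: [-1.4, -0.7, 3.0]
width: 0.464
grip_force: 61.5
```

{"method": "apply_moves", "body": {
  "fingers": [0.3,0.3],
  "travel": [
    [-0.03,0,0],
    [0,0,0]
  ],
  "rotation": [
    [0,0,0],
    [0,0,0]
  ]
}}

```text
time: 46.75
tool_pos: [0.5084, 0.3071, 0.0214]
tcp_rot: [-0.05, -3.139, 0.0]
wrist_force: [-4.6, -1.6, 8.1]
width: 0.467
grip_force: 62.0
```

{"method": "apply_moves", "body": {
  "fingers": [0.3,0.3],
  "travel": [
    [-0.03,0,0],
    [0,0,0]
  ],
  "rotation": [
    [0,0,0],
    [0,0,0]
  ]
}}

```text
time: 46.95
tool_pos: [0.5094, 0.3071, 0.0214]
tcp_rot: [-0.05, -3.138, 0.0]
wrist_force: [-5.6, 0.4, 8.3]
width: 0.466
grip_force: 62.1
```

{"method": "apply_moves", "body": {
  "fingers": [0.3,0.3],
  "travel": [
    [-0.02,0,0],
    [0,0,0]
  ],
  "rotation": [
    [0,0,0],
    [0,0,0]
  ]
}}

```text
time: 47.15
tool_pos: [0.5101, 0.3071, 0.0214]
tcp_rot: [-0.05, -3.138, 0.001]
wrist_force: [-6.6, -0.3, 8.2]
width: 0.465
grip_force: 62.2
```

{"method": "apply_moves", "body": {
  "fingers": [0.3,0.3],
  "travel": [
    [-0.03,0,0],
    [0,0,0]
  ],
  "rotation": [
    [0,0,0],
    [0,0,0]
  ]
}}

```text
time: 47.35
tool_pos: [0.511, 0.307, 0.0214]
tcp_rot: [-0.051, -3.137, 0.001]
wrist_force: [-7.9, -2.2, 10.6]
width: 0.466
grip_force: 62.4
```

{"method": "apply_moves", "body": {
  "fingers": [0.3,0.3],
  "travel": [
    [-0.03,0,0],
    [0,0,0]
  ],
  "rotation": [
    [0,0,0],
    [0,0,0]
  ]
}}

```text
time: 47.55
tool_pos: [0.511, 0.3069, 0.0213]
tcp_rot: [-0.051, -3.134, 0.001]
wrist_force: [-12.6, -1.1, 12.8]
width: 0.468
grip_force: 62.7
```

{"method": "apply_moves", "body": {
  "fingers": [0.3,0.3,0.85,0.85,0.85,0.85],
  "travel": [
    [0.04,0,-0.01],
    [0,0,0],
    [0,0,0],
    [0,0,0],
    [0,0,0],
    [0,0,0]
  ],
  "rotation": [
    [0,0,0],
    [0,0,0],
    [0,0,0],
    [0,0,0],
    [0,0,0],
    [0,0,0]
  ]
}}

```text
time: 48.15
tool_pos: [0.5133, 0.307, 0.0212]
tcp_rot: [0.05, 3.141, 0.0]
wrist_force: [0.4, -0.1, -0.6]
width: 0.852
grip_force: 0.0
```

{"method": "apply_moves", "body": {
  "fingers": [0.85,0.85,0.85,0.85,0.85,0.85,0.85],
  "travel": [
    [0,0,-0.2],
    [0,0,-0.5],
    [0,0,-0.7],
    [0,0,-0.7],
    [0,0,-0.6],
    [0,0,-0.6],
    [0,0,-0.3]
  ],
  "rotation": [
    [0,0,0],
    [0,0,0],
    [0,0,0],
    [0,0,0],
    [0,0,0],
    [0,0,0],
    [0,0,0]
  ]
}}

```text
time: 48.85
tool_pos: [0.5145, 0.3078, 0.2056]
tcp_rot: [0.05, 3.136, 0.005]
wrist_force: [0.0, 0.0, 0.6]
width: 0.848
grip_force: 0.0
```

{"method": "apply_moves", "body": {
  "fingers": [0.85,0.85,0.85,0.85,0.85,0.85,0.85],
  "travel": [
    [0,0.4,0],
    [0,0.7,0],
    [0,0.7,0],
    [0,0.7,0],
    [0,0.7,0],
    [0,0.4,0],
    [0,0,0]
  ],
  "rotation": [
    [0,0,0],
    [0,0,0],
    [0,0,0],
    [0,0,0],
    [0,0,0],
    [0,0,0],
    [0,0,0]
  ]
}}

```text
time: 49.55
tool_pos: [0.5168, 0.49, 0.1981]
tcp_rot: [-0.045, -3.138, 0.002]
wrist_force: [0.7, -0.5, 0.0]
width: 0.851
grip_force: 0.0
```

```bash
python3 -c "
from h import *
r=read_camera('top');s=read_camera('scene')
a=r['image'][160:280,130:190,::-1];b=r['image'][160:280,425:485,::-1]
u=np.hstack([cv2.resize(x,(300,600),interpolation=2) for x in(a,b)])
cv2.imwrite('pics/end.png',u)
m=masks(ortho(r,.052))
for c in('green','red'):
  for t in rects(m[c],400,2500): print(c,np.round(t,4))
"
```

```text
green [ 0.4586 -0.2692 86.9059 42.318  18.2181]
green [  0.4966  -0.2873 177.614   36.0946  34.5126]
green [ 0.5965 -0.2787 86.9872 69.5893 47.4094]
red [ 0.4595  0.2925 90.     42.     18.    ]
red [  0.5248   0.3069 178.2101  36.9512  33.9214]
red [ 0.5965  0.2955 90.     60.     48.    ]
red [ 7.117000e-01 -2.800000e-02  1.246951e+02  3.705000e+01  3.458340e+01]
red [ 0.7265 -0.2444 68.6294 37.1971 34.2818]
red [ 7.516000e-01 -1.199000e-01  1.712539e+02  4.266370e+01  3.612520e+01]
```

View pics/end.png

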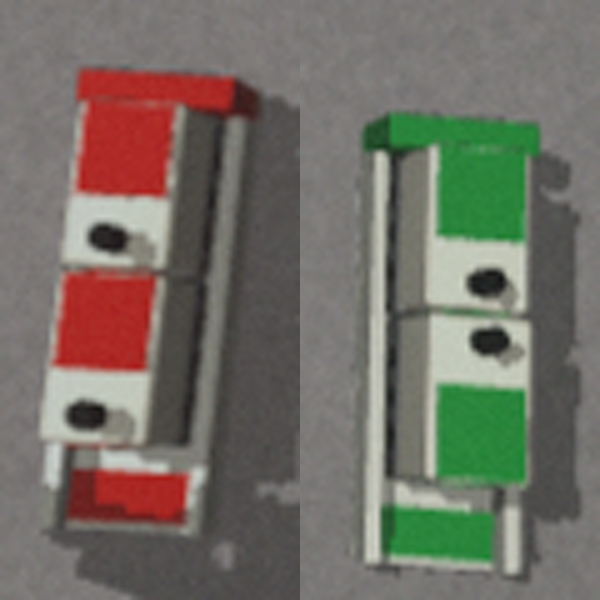

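Both racks hold two upright pumps end to end, the first of each against its coloured stop. Red stop is at (160,90) in the crop and green at (460,130), with only the seam between the pumps showing. Handing in.

```bash
python3 -c "
from workcell import *
print(finish_job())"
```

```text
the job is handed in; nothing more can be done
None
```

Job handed in at about 50 s on the robot's clock: the two green-tagged pumps stand in the green rack and the two red-tagged in the red rack, each slid home; one red pump slipped from the grip on its first lift, stayed upright where it was, and went in on the second try.

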